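Seat the tapered carrier head in the tube agitator and rock it to check the drive

ROBOT

A 7-joint arm with a two-finger parallel gripper is mounted at the origin on a cart in front of the work surface, level with it; the furniture and walls round the work are solid. World frame = base frame: x ahead of the robot, y to its left, z up, the work surface at z = 0. Lengths are in m, angles in rad, forces in N, time in s.
With the tool pointing down it reaches from about 0.425 to 0.875 m from the base axis. Payload 4.7 kg.
Tool frame: the origin (TCP) lies midway between the tips of the shut fingers; the grasp point (between the pads) lies 19 mm behind it (ctrl.grip_point_offset is the distance from the TCP to the grasp point, in m); z points along the fingers, y is the line along which they close (so a half turn about z gives the same grasp; the last joint's range is limited). The gripper opens to 87 mm and grips with 3 to 60 N. Pads are 19 mm wide; open, the fingers measure 117 mm over their backs; the gripper's body (75 mm by 190 mm) begins 51 mm behind the grasp point.
Start: joints at [1.123, 0.321, -0.07, 1.45, 0.023, 1.371, -0.057], TCP at [0.29, -0.582, 0.223] pointing down, gripper open.
Joint ranges: [-2.86, 2.86], [-0.3, 2.09], [-1.38, 1.24], [0.06, 2.45], [-1.56, 4.7], [0.09, 2.05], [-2.69, 2.69]. Speed limits (rad/s): [2.57, 2.57, 3.14, 3.14, 3.14, 3.14, 3.14].

INTERFACE

Orientations are given as a rotation vector (axis times angle).
In Python, from bench import ctrl gives the robot as it stands.
- The arm moves only by the tool move_arm, never from a script. Its argument "increments" is text: rows parted by semicolons, each of 7 numbers parted by spaces: the shift along the world's x, y, z in mm, then the turn, a rotation vector about the world's x, y, z in degrees, then the closure in counts, from 0 (fully open) to 255 (shut). A call has exactly 8 rows; each row shifts and turns the commanded pose from where the row before left it; what a row does not reach is not made up. A row lasts 1/12 s, in which the tool goes at most 41.7 mm and 7.16 degrees, less where a joint would pass 70% of its speed; a pose out of reach is approached as far as the arm can. A call with a gripper value outside its range is refused whole. The fingers move at their own pace and stop on an object; "grip_force" is the grip in N (left out, the last holds). Time passes only in rows, so rows that do not move let the fingers close, or fill a call up. It gives the time, the measured TCP pose, the force, the opening and the grip force at its end, in the units of the state.
- ctrl.get_state(): the state, without advancing time (a new reading comes with each control period).
- ctrl.get_image(name): name is "side" or "top" or "wrist"; returns a dict with "frame" (420x560x3 uint8, red, green, blue), "depth" (420x560 float32, m along the optical axis (not along the pixel's ray), 0 where there is no reading), "fx", "fy", "cx", "cy" (pixels), "position" and "orientation" of the camera in the world. Camera axes: x right, y down, z forward; pixel columns grow to the right and rows downward; lengths in m; the calibration is good to about 2 mm. A picture is of the moment at which its call begins.
- ctrl.close_job(): hands the job in; it is judged then, once.
Trained networks look in a picture, given as the dict that the camera call returned (one of the last four; its "shot" number tells which), for a name from the list of things; names that differ only in an ending like _2 or _b are one class to them, and where a whole thing is asked for, a point or a joint stands for the part that bears it (a point fixed in the world has none). Each returns a list of dicts, best first, with "score" (0 to 1); they miss things now and then, are a little off and sometimes report something else, mostly with a low value. They report only what shows in the picture. A call takes as long as a camera call. They do not tell look-alikes from the thing itself.
- ctrl.find_in(target, picture): "centre" ([x, y, z] in m, in world coordinates, good to about 4 mm: the middle of the surface that is visible of it).
- ctrl.silhouettes(target, picture): "region" (420x560 bool, what is visible of it).
The state is a dict: "time": time; "joint_positions": joint angles; "qd": joint speeds; "joint_torque": joint torques, N m; "position": TCP position; "tool_rot": TCP orientation; "ft_force": force on the tool from outside, world axes, zero at the start; "torque": the same for the moment, N m; "grip_width": opening from 0.0 (shut) to 1.0 (fully open); "grip_force": force on a finger pad.
Only numpy, scipy, OpenCV 4.12 (cv2) and the standard library are available. Lean on these libraries where they do the work, as an engineer would, in place of code of your own. Each camera call takes 0.05 s, during which the arm holds its last target. There are 200 camera calls.

TASK

Take the carrier head by its square grip out of its parking stand and seat its tapered shank fully home in the agitator's socket: rest it lightly in the socket and turn it anticlockwise (seen from above) until its four lugs drop into the slots, then press it gently down and let the socket come to rest. Then check that the drive rocks free: with the head home, turn it so that the socket follows by about ten degrees anticlockwise and then about ten degrees clockwise, and let it spring back. Leave the head home and let go, use little force, and leave the bottle, the timer and the label roll where they are.

Things in the scene. Friction and masses are not known exactly. Their poses are not given: they have to be found in the camera images.
- head_grip (a point): Centre of the square grip on the loose carrier head (0.11 to 0.2 kg, upright). White, 26 x 26 mm, 42 mm tall (21 mm above and below this point); z up, x and y square to its flat sides. Under it: grey tube plate 68 mm across, 8 mm thick, 21 to 29 mm below this point; then a cross of four steel lugs along +x, -x, +y, -y, undersides 37 mm below this point.
- shank_tip (a point): Lower tip of the head's steel taper shank, on its axis, 73 mm below the grip's centre. The shank is 18 mm across at the tip and 34 mm across 36 mm higher, where the lugs are. Each lug is 7 mm wide, 8 mm tall and reaches 27 mm from the axis.
- stand: Parking stand, fixed: a white ring 50 mm tall, 68 mm across, bore 40 mm; origin on the table under its centre. At the start the head hangs upright in it, lugs lying on its top; it lifts straight out.
- mixer: The tube agitator, fixed to the table: a low white housing 150 mm (x) by 120 mm (y), top 36 mm above the table. Origin on the table under its centre; the socket stands upright in its middle; z up. The contact force on the agitator must stay below 25 N.
- socket_rim (a point): Centre of the mouth of the steel socket, level with the tops of its teeth, 91 mm above the table when unloaded; moves with the socket; x, y run with the housing's, turned only by joint socket. A cup 60 mm across whose taper matches the shank (1.3 mm of play all round when home, 2.8 mm with the lugs on the teeth). Lugs lying on the teeth: grip centre 37 mm above this point; lugs in the slots, head home: 30 mm above it.
- slot_floor (a point): On the socket's axis, level with the slot floors, 7 mm below its mouth. Four slots 11 mm wide, 90 degrees apart, between four teeth 7 mm tall. The slots stand 10 to 52 degrees (0.18 to 0.90 rad) anticlockwise, seen from above, of the housing's x and y axes: different every time, not measured (this point's axes do not show it), fixed during a run.
- socket (a joint): Turning of the socket about its upright axis, rad, anticlockwise from above positive, 0 at rest; springs back with 1.0 N m per rad, stops at -0.35 and 0.35. Lugs have about 0.08 rad play each way in the slots. The rubber mount also sinks 1 mm per 1.8 N of press (9 mm at most), does not give sideways, and rises, easing the force, as the lugs drop in.
- dropper_bottle: Bystander: brown dropper bottle with a black dropper, 33 mm across, 106 mm tall, loose; origin at the centre of its underside.
- bench_timer: Bystander: white bench timer, 64 x 62 x 22 mm, loose; origin at the centre of its underside.
- label_roll: Bystander: white label roll lying flat, 72 mm across, 30 mm tall, loose; origin at the centre of its underside.
There are look-alikes about, which are no part of the job. Of the things that look like the mixer, the smaller one is meant.

How it is judged:
On the way, in this order (a step that is already met when the one before it is completed fails the run):
1. the head is home in the socket with the socket at rest near its middle (z of head_grip in the frame of socket_rim below 0.032 m and horizontal distance between head_grip and socket_rim below 0.006 m and value of joint socket between -0.07 and 0.07 rad), for 0.2 s.
2. with the head home the socket is rocked anticlockwise by 0.10 rad or more (value of joint socket above 0.1 rad and z of head_grip in the frame of socket_rim below 0.0335 m).
3. with the head home the socket is rocked clockwise by 0.10 rad or more (value of joint socket below -0.1 rad and z of head_grip in the frame of socket_rim below 0.0335 m).
At the end, for the whole second after the job is handed in: The head stands in the socket with its lugs down in the slots (grip centre less than 32 mm above the socket's mouth and within 6 mm of its axis, tilted less than 0.06 rad), released, and the socket has sprung back to within 0.05 rad of its rest and is still (z of head_grip in the frame of socket_rim below 0.032 m and horizontal distance between head_grip and socket_rim below 0.006 m and angle between head_grip's own z axis and vertical below 0.06 rad and value of joint socket between -0.05 and 0.05 rad and velocity of joint socket between -0.1 and 0.1 rad/s); the robot touches nothing.
It fails at once if more than 25 N on the agitator (contact force between mixer and anything else above 25 N).
It fails at once if dropper bottle disturbed (distance of dropper_bottle from where it was at the start of the episode above 0.02 m).
It fails at once if bench timer disturbed (distance of bench_timer from where it was at the start of the episode above 0.02 m).
It fails at once if label roll disturbed (distance of label_roll from where it was at the start of the episode above 0.02 m).
It also fails if it takes over 72 s, if anything falls off the work surface, if the arm or the gripper's body presses on something with over 40 N, if the wrist force passes 120 N, or if a joint passes its speed limit or range.

## Working session

There is one attempt and no reset: what is moved stays moved. The work goes in short steps, Python scripts to look and compute and a tool call to move; the robot and the scene stay as the last step left them, time stands still between calls to the robot, and variables do not carry over. Pictures are saved under pics/ and viewed, at most 10 in all, crops included, and the job is handed in when it is done.

Besides the shell and the picture viewer there is one more tool, called after ">>>" as name(argument=value, ...) on one line, values as JSON. move_arm: Moves the arm, as the interface text tells. Its arguments: {"type":"object","properties":{"increments":{"type":"string"},"grip_force":{"type":"number"}},"required":["increments"]}

```bash
mkdir -p pics; cat > h.py <<'E'
from bench import ctrl
import numpy as np, cv2
from scipy.spatial.transform import Rotation as R
def rot(p):
    o=np.array(p["orientation"],float)
    return o if o.shape==(3,3) else (R.from_rotvec(o).as_matrix() if o.size==3 else R.from_quat(o).as_matrix())
def cloud(p):
    d=p["depth"];v,u=np.mgrid[:d.shape[0],:d.shape[1]]
    c=np.stack([(u-p["cx"])/p["fx"]*d,(v-p["cy"])/p["fy"]*d,d],-1)
    w=c@rot(p).T+np.array(p["position"]); w[d==0]=np.nan
    return w
def proj(p,x):
    c=rot(p).T@(np.array(x)-np.array(p["position"])); return (c[0]/c[2]*p["fx"]+p["cx"],c[1]/c[2]*p["fy"]+p["cy"])
def save(p,n): cv2.imwrite("pics/"+n,p["frame"][:,:,::-1])
E
python3 - <<'E'
from h import *
print(ctrl.get_state())
ims=[]
for n in("top","side"):
    p=ctrl.get_image(n); ims.append(p["frame"])
    print(n,p["position"],p["orientation"])
    for t in("head_grip","stand","mixer","socket_rim","dropper_bottle","bench_timer","label_roll"):
        for r in ctrl.find_in(t,p)[:4]:
            print(t,np.round(r["centre"],3),round(r["score"],2),np.round(proj(p,r["centre"])))
    save(p,n+".png")
E
```

```text
{'time': 0.0, 'joint_positions': array([ 1.12307822,  0.32182999, -0.07009547,  1.45168649,  0.02263141,
        1.37078981, -0.05688076]), 'qd': array([ 0.00082973,  0.00061182, -0.00013218, -0.00165087, -0.00011848,
        0.00179758,  0.00082151]), 'joint_torque': array([ 1.42139299e-03, -4.91280806e+01, -4.02605440e-01, -3.12526560e+01,
       -6.36624824e-02,  4.37430537e-02,  1.66849409e-04]), 'position': array([ 0.28932735, -0.58143397,  0.2214513 ]), 'tool_rot': array([-3.05639330e+00, -7.18672858e-01,  8.83128671e-04]), 'ft_force': array([ 0.32784992,  0.05574211, -0.86677538]), 'torque': array([0.02603575, 0.00288244, 0.00239294]), 'grip_force': 0.0, 'grip_width': 0.9985289159549546}
top [ 0.43252781 -0.2240953   1.60907421] [-2.14136857  2.18040012 -0.13641166]
head_grip [0.559 0.126 0.064] 0.71 [178. 229.]
stand [0.554 0.099 0.029] 0.41 [187. 231.]
mixer [ 0.484 -0.177  0.038] 0.62 [265. 249.]
mixer [ 0.456 -0.644  0.05 ] 0.58 [399. 255.]
socket_rim [ 0.46  -0.658  0.114] 0.9 [409. 253.]
socket_rim [ 0.482 -0.176  0.092] 0.47 [265. 249.]
dropper_bottle [0.741 0.11  0.055] 0.56 [183. 178.]
bench_timer [ 0.75  -0.013  0.019] 0.56 [219. 177.]
label_roll [ 0.755 -0.152  0.028] 0.64 [258. 174.]
side [-0.02352205  0.73851895  1.07932314] [-0.81716483  2.53463358 -1.16471272]
head_grip [0.556 0.139 0.066] 0.58 [223. 297.]
stand [0.541 0.153 0.03 ] 0.8 [225. 313.]
mixer [ 0.442 -0.623  0.045] 0.85 [408. 164.]
mixer [ 0.75  -0.141  0.03 ] 0.65 [235. 211.]
socket_rim [ 0.482 -0.166  0.084] 0.93 [320. 232.]
socket_rim [ 0.456 -0.632  0.106] 0.86 [408. 146.]
dropper_bottle [0.733 0.123 0.049] 0.84 [174. 264.]
bench_timer [ 0.742 -0.002  0.012] 0.81 [205. 245.]
bench_timer [0.554 0.138 0.062] 0.33 [224. 298.]
label_roll [ 0.75  -0.143  0.03 ] 0.98 [236. 211.]
```

View pics/top.png

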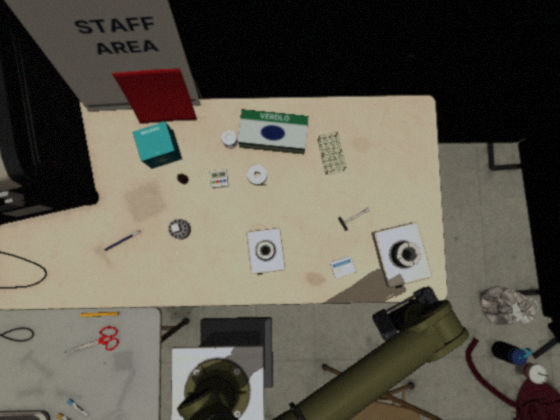

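View pics/side.png

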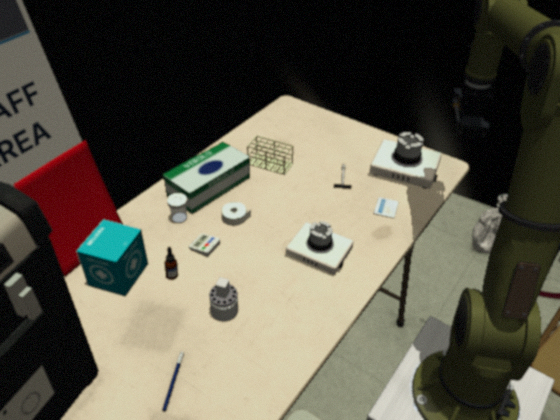

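The two things like the mixer in the top image are the one at pixel (265,249) and the one at (403,254). The first looks smaller, with its rim at about 0.09 m against 0.11 m. I'll check this with sizes from depth and one enlarged crop.

```bash
python3 - <<'E'
from h import *
ps={n:ctrl.get_image(n) for n in("top","side")}
for n,p in ps.items():
    w=cloud(p)
    for nm,c,zs in(("small",(.483,-.175),((.03,.042),(.08,.1))),("big",(.456,-.64),((.03,.06),(.1,.13))),("head",(.556,.13),((.098,.115),(.05,.072)))):
        for a,b in zs:
            m=(abs(w[...,0]-c[0])<.12)&(abs(w[...,1]-c[1])<.12)&(w[...,2]>a)&(w[...,2]<b)
            q=w[m]
            if len(q)<4: print(n,nm,a,len(q));continue
            r=cv2.minAreaRect(q[:,:2].astype(np.float32)*1000)
            print(n,nm,(a,b),len(q),"zmed %.3f"%np.median(q[:,2]),np.round(q.mean(0),4),"rect",np.round(r[0],1),np.round(r[1],1),round(r[2],1))
t=ps["side"]["frame"];t2=ps["top"]["frame"]
a=cv2.resize(t[200:280,270:370],(400,320),interpolation=3);b=cv2.resize(t[115:195,360:460],(400,320),interpolation=3)
c=cv2.resize(t[265:329,175:275],(400,256),interpolation=3);d=cv2.resize(t2[205:253,142:217],(400,256),interpolation=3)
cv2.imwrite("pics/c1.png",np.vstack([np.hstack([a,b]),np.hstack([c,d])])[:,:,::-1])
E
```

```text
top small (0.03, 0.042) 1032 zmed 0.035 [ 0.4788 -0.1763  0.0355] rect [ 477.9 -175.8] [153.3 119.5] 6.1
top small (0.08, 0.1) 156 zmed 0.089 [ 0.48   -0.1757  0.0889] rect [ 479.5 -175.3] [58.  54.5] 89.6
top big (0.03, 0.06) 2043 zmed 0.047 [ 0.4541 -0.6492  0.047 ] rect [ 453.2 -656.3] [206.9 161.6] 12.8
top big (0.1, 0.13) 348 zmed 0.117 [ 0.4571 -0.656   0.1158] rect [ 458.4 -655.8] [79.3 76.5] 89.0
top head (0.098, 0.115) 62 zmed 0.106 [0.5595 0.1263 0.1067] rect [559.4 126.7] [25.7 27.2] 13.4
top head (0.05, 0.072) 221 zmed 0.065 [0.559  0.124  0.0648] rect [560.  127.6] [65.  66.9] 73.2
side small (0.03, 0.042) 1199 zmed 0.034 [ 0.4751 -0.1576  0.0341] rect [ 478.9 -169. ] [156.4 122.8] 5.8
side small (0.08, 0.1) 235 zmed 0.087 [ 0.4823 -0.1691  0.0864] rect [ 483.6 -170.2] [55.2 64.1] 34.7
side big (0.03, 0.06) 1625 zmed 0.044 [ 0.45   -0.6267  0.0438] rect [ 458.  -648.3] [207.1 171.4] 13.7
side big (0.1, 0.13) 350 zmed 0.112 [ 0.4589 -0.6458  0.1117] rect [ 460.9 -650.5] [78.6 83.5] 33.5
side head (0.098, 0.115) 121 zmed 0.106 [0.5616 0.1349 0.1052] rect [562.9 133. ] [26.3 31.2] 13.7
side head (0.05, 0.072) 401 zmed 0.064 [0.5566 0.1404 0.0637] rect [560.4 135.7] [66.7 66.8] 47.6
```

View pics/c1.png

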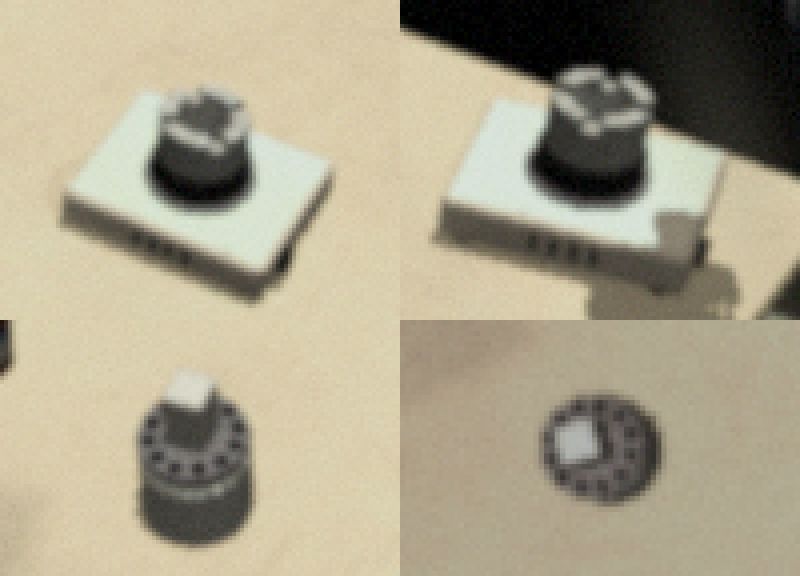

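The crop shows two slotted sockets on white housings. Top left is pixel (265,249), which measures 153 x 120 mm with its rim at about 0.09 m, so it is the mixer meant. The right one is 207 x 162 mm, the look-alike. The lower crops show the head in its stand. Next I'll go over the small mixer and read the slots with the wrist camera.

>>> move_arm(increments="12 25 4 0 0 -1 0;12 25 4 0 0 -1 0;12 25 4 0 0 -1 0;12 25 4 0 0 -1 0;12 25 4 0 0 -1 0;12 25 4 0 0 -1 0;12 25 4 0 0 -1 0;12 25 4 0 0 -1 0")

```text
time: 1.57
position: [0.386, -0.3807, 0.255]
tool_rot: [3.101, 0.502, 0.0]
ft_force: [0.6, 1.1, 0.2]
grip_width: 1.0
grip_force: 0.0
```

>>> move_arm(increments="12 25 4 0 0 -1 0;12 25 4 0 0 -1 0;12 25 4 0 0 -1 0;12 25 4 0 0 -1 0;12 25 4 0 0 -1 0;11 25 4 0 0 0 0;11 25 4 0 0 0 0;0 0 0 0 0 0 0")

```text
time: 2.23
position: [0.4707, -0.2003, 0.284]
tool_rot: [-3.117, -0.383, -0.005]
ft_force: [0.5, 0.7, 0.1]
grip_width: 0.999
grip_force: 0.0
```

```bash
python3 - <<'E'
from h import *
s=ctrl.get_state();print(s["time"],s["position"],s["tool_rot"],s["joint_positions"])
p=ctrl.get_image("wrist");save(p,"w1.png");print(p["position"],rot(p).round(2))
for t in("socket_rim","mixer"):
    for r in ctrl.find_in(t,p)[:3]: print(t,np.round(r["centre"],4),r["score"],proj(p,r["centre"]))
w=cloud(p);q=w[(w[...,2]>.08)&(w[...,2]<.1)];print(len(q))
if len(q)>10: print(cv2.minEnclosingCircle(q[:,:2].astype(np.float32)*1000),np.median(q[:,2]))
q=w[(w[...,2]>.031)&(w[...,2]<.042)]
if len(q)>10: print(cv2.minAreaRect(q[:,:2].astype(np.float32)*1000))
E
```

```text
2.2333 [ 0.4707099  -0.20027682  0.28398792] [-3.11683438 -0.38284833 -0.00547626] [ 0.71889685  0.01495844 -0.36878783  1.6829131   0.00264405  1.44222574
 -0.97653827]
[ 0.54047979 -0.18269671  0.44650318] [[ 0.24 -0.94 -0.25]
 [-0.97 -0.23 -0.06]
 [ 0.    0.26 -0.97]]
socket_rim [ 0.477  -0.1736  0.091 ] 0.83 (np.float64(258.87455448228843), np.float64(174.20387813063394))
mixer [ 0.5059 -0.5646  0.0389] 0.72 (np.float64(544.21800228091), np.float64(216.0308283030459))
mixer [ 0.4838 -0.1735  0.0895] 0.65 (np.float64(260.2017248142006), np.float64(168.288924731228))
mixer [ 0.4927 -0.1738  0.0384] 0.61 (np.float64(264.3590357344088), np.float64(155.96772696007005))
1788
((526.1089477539062, -41.89762878417969), 169.81829833984375) 0.09078831845450089
((482.8994140625, -223.2073974609375), (696.8220825195312, 172.56968688964844), 85.68252563476562)
```

View pics/w1.png

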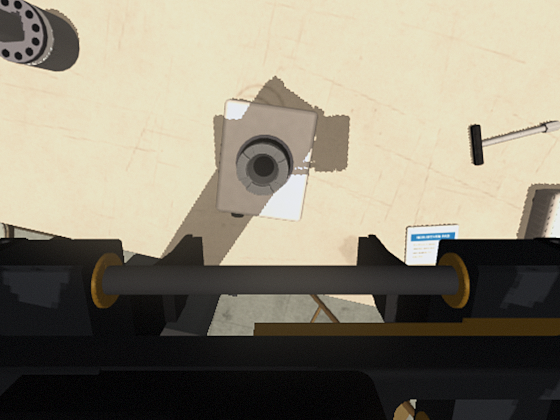

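The picture shows the socket at about (264,165) with its teeth and slots just visible. I'll fit its centre and the slot angle from the depth.

```bash
cat > slot.py <<'E'
from h import *
ps=[ctrl.get_image("wrist") for _ in range(4)]
P=[]
H=[]
for p in ps:
    w=cloud(p).reshape(-1,3)
    m=np.hypot(w[:,0]-.48,w[:,1]+.174)<.045
    P.append(w[m&(w[:,2]>.075)]);
    m=(abs(w[:,0]-.48)<.09)&(abs(w[:,1]+.174)<.09)&(w[:,2]>.03)&(w[:,2]<.041)
    r=cv2.minAreaRect(w[m][:,:2].astype(np.float32)*1000);H.append(r)
print(H[0],H[1])
P=np.vstack(P);T=P[P[:,2]>.087]
from scipy.optimize import least_squares
c,rad=cv2.minEnclosingCircle(T[:,:2].astype(np.float32)*1000);print("circ",c,rad,"z",np.median(T[:,2]),len(T))
# robust outer edge: per-angle max radius fit
c=np.array(c)/1000
for _ in range(3):
    a=np.arctan2(*(T[:,:2]-c).T[::-1]);r=np.hypot(*(T[:,:2]-c).T);k=((a+np.pi)/(2*np.pi)*36).astype(int)
    E=np.array([T[k==i][np.argsort(r[k==i])[-3:]].mean(0)[:2] for i in range(36) if (k==i).sum()>8])
    s=least_squares(lambda v:np.hypot(*(E-v[:2]).T)-v[2],[*c,.03],loss="soft_l1",f_scale=.0005).x;c=s[:2]
print("fit",s,len(E))
a=np.degrees(np.arctan2(P[:,1]-c[1],P[:,0]-c[0]));r=np.hypot(*(P[:,:2]-c).T)
m=(r>.019)&(r<.028);f=(a[m]%90)
b=np.arange(0,90,5)
print([(int(x),round(float(1000*P[m][(f>=x)&(f<x+5),2].mean()),1)) for x in b])
z=P[m][:,2];low=z<.0865
print("slot angle mod90:",np.degrees(np.angle(np.exp(4j*np.radians(a[m][low])).mean())/4)%90,low.sum(),[int((low&(abs(a[m])//1>=0)&((a[m]//90)==q)).sum()) for q in(-2,-1,0,1)])
# rectified view
n=400;g=(np.arange(n)-n/2)/n*.09
X,Y=np.meshgrid(c[0]+g,c[1]-g);p=ps[0]
q=(np.stack([X,Y,np.full_like(X,.091)],-1)-np.array(p["position"]))@rot(p)
im=cv2.remap(p["frame"],(q[...,0]/q[...,2]*p["fx"]+p["cx"]).astype(np.float32),(q[...,1]/q[...,2]*p["fy"]+p["cy"]).astype(np.float32),1)
cv2.imwrite("pics/rect.png",im[:,:,::-1])
E
python3 slot.py
```

```text
((480.436279296875, -175.39764404296875), (153.9514923095703, 119.94354248046875), 6.064295291900635) ((479.96258544921875, -175.4506378173828), (154.88572692871094, 119.87842559814453), 6.059892177581787)
circ (484.0425720214844, -173.7274169921875) 44.2510986328125 z 0.3883764687582733 209148
fit [ 0.48236953 -0.17463002  0.03003736] 35
[(0, 371.5), (5, 379.8), (10, 349.4), (15, 370.9), (20, 389.5), (25, 360.4), (30, 337.8), (35, 334.5), (40, 318.7), (45, 306.5), (50, 301.1), (55, 293.0), (60, 262.6), (65, 346.3), (70, 346.6), (75, 342.7), (80, 336.8), (85, 334.7)]
slot angle mod90: 50.86099159152521 1054 [258, 279, 265, 252]
```

View pics/rect.png

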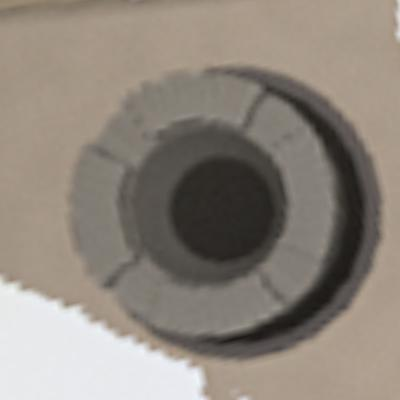

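In the rectified view the slots show as dark edges at about (258,105), (100,150), (120,270) and (270,285). The fit took in gripper points, so I'll filter those out and redo it.

```bash
sed -i 's/(w\[:,2\]>.075)\])/(w[:,2]>.075)\&(w[:,2]<.1)])/' slot.py; python3 slot.py
```

```text
((479.8619079589844, -175.49803161621094), (155.09194946289062, 119.98199462890625), 6.050732612609863) ((480.04461669921875, -175.48797607421875), (154.7461700439453, 119.96361541748047), 6.069231986999512)
circ (482.5777587890625, -175.1885986328125) 29.945646286010742 z 0.09152705183824686 3950
fit [ 0.48268657 -0.1752171   0.02969323] 28
[(0, 91.5), (5, 91.6), (10, 91.6), (15, 91.6), (20, 91.6), (25, 91.5), (30, 91.5), (35, 89.8), (40, 84.6), (45, 84.6), (50, 84.7), (55, 84.7), (60, 87.6), (65, 91.5), (70, 91.6), (75, 91.5), (80, 91.6), (85, 91.5)]
slot angle mod90: 50.96732122845974 1039 [243, 273, 265, 258]
```

The slots stand at about 50.5° in the world, 44.5° from the housing's axes, and the socket axis is at (0.4827, -0.1752). Next is the head.

>>> move_arm(increments="9 35 0 0 0 0 0;9 35 0 0 0 0 0;9 35 0 0 0 0 0;9 35 0 0 0 0 0;9 35 0 0 0 0 0;9 35 0 0 0 0 0;9 35 0 0 0 0 0;9 35 0 0 0 0 0")

```text
time: 3.45
position: [0.5398, 0.0745, 0.2828]
tool_rot: [3.12, 0.367, 0.001]
ft_force: [0.6, -0.3, 0.1]
grip_width: 1.0
grip_force: 0.0
```

>>> move_arm(increments="5 20 -5 0 0 0 0;0 0 0 0 0 0 0;0 0 0 0 0 0 0;0 0 0 0 0 0 0;0 0 0 0 0 0 0;0 0 0 0 0 0 0;0 0 0 0 0 0 0;0 0 0 0 0 0 0")

```text
time: 4.12
position: [0.5447, 0.0921, 0.2777]
tool_rot: [3.12, 0.366, 0.0]
ft_force: [-0.4, -0.4, -0.6]
grip_width: 0.997
grip_force: 0.0
```

```bash
cat > head.py <<'E'
from h import *
s=ctrl.get_state();print(s["time"],s["position"],s["tool_rot"])
T=[];L=[]
for _ in range(3):
    p=ctrl.get_image("wrist");w=cloud(p).reshape(-1,3)
    near=np.hypot(w[:,0]-.56,w[:,1]-.129)<.06
    T.append(w[near&(w[:,2]>.1)&(w[:,2]<.115)]);L.append(w[near&(w[:,2]>.06)&(w[:,2]<.072)])
for r in ctrl.find_in("head_grip",p)[:2]: print(r["centre"],r["score"])
for q in(np.vstack(T),np.vstack(L)):
    x=q[:,:2].astype(np.float32)*1000
    print(len(q),np.median(q[:,2]),q.mean(0),cv2.minAreaRect(x),cv2.minEnclosingCircle(x))
E
python3 head.py
```

```text
4.1167 [0.5446778  0.09214743 0.27774909] [3.11983086e+00 3.65705872e-01 3.39648403e-04]
[0.5662, 0.1258, 0.07] 0.82
1760 0.10794520529187165 [0.56400049 0.12793873 0.10774564] ((563.2542114257812, 128.06304931640625), (26.247106552124023, 26.053009033203125), 17.00052261352539) ((563.3778076171875, 127.94273376464844), 16.962831497192383)
5450 0.066328609059466 [0.56581759 0.12751693 0.0663183 ] ((563.3395385742188, 128.01953125), (67.01497650146484, 67.26896667480469), 23.95907974243164) ((562.9309692382812, 128.0800323486328), 34.13679122924805)
```

>>> move_arm(increments="10 18 -10 0 0 2 0;9 18 -20 0 0 0 0;0 0 -30 0 0 0 0;0 0 -30 0 0 0 0;0 0 -30 0 0 0 0;0 0 0 0 0 0 0;0 0 0 0 0 0 0;0 0 0 0 0 0 0")

```text
time: 4.98
position: [0.5646, 0.1294, 0.1594]
tool_rot: [-3.113, -0.422, -0.003]
ft_force: [-0.4, -0.4, 0.1]
grip_width: 0.997
grip_force: 0.0
```

```bash
cp head.py head2.py; cat >> head2.py <<'E'
q=np.vstack(T);x=q[:,:2]-np.array([.5633,.128])
# yaw: maximise fit of unrotated square extents
best=min(range(0,90),key=lambda d:np.prod([np.ptp(np.quantile(x@v,[.01,.99])) for v in ((np.cos(np.radians(d)),np.sin(np.radians(d))),(-np.sin(np.radians(d)),np.cos(np.radians(d))))]))
print("yaw",best);save(p,"w3.png")
E
python3 head2.py
```

```text
4.9833 [0.56461802 0.12941358 0.15937659] [-3.11281415 -0.42231417 -0.00347415]
[0.5693, 0.1333, 0.0656] 0.91
3679 0.1079922097318812 [0.5650868  0.12865384 0.10765608] ((563.837646484375, 128.27088928222656), (26.291711807250977, 26.074743270874023), 17.41880226135254) ((563.8934936523438, 128.2545166015625), 16.937175750732422)
9530 0.06631662961646223 [0.56943461 0.12992729 0.066288  ] ((563.6851806640625, 128.29306030273438), (67.06755828857422, 67.4263687133789), 88.68157196044922) ((563.4395751953125, 128.2301483154297), 33.993473052978516)
yaw 17
```

View pics/w3.png

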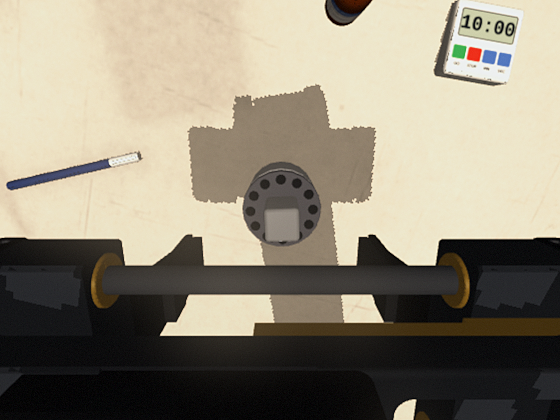

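The wrist view shows the white grip at (282,222), centred between the fingers. I'll go down and close.

>>> move_arm(increments="-0.7 -1 -30 0 0 1.5 0;0 0 -30 0 0 0 0;0 0 -23 0 0 0 0;0 0 0 0 0 0 0;0 0 0 0 0 0 0;0 0 0 0 0 0 100;0 0 0 0 0 0 130;0 0 0 0 0 0 255", grip_force=20)

```text
time: 5.85
position: [0.5643, 0.1284, 0.0766]
tool_rot: [3.107, 0.463, 0.005]
ft_force: [0.0, 0.5, -0.4]
grip_width: 0.848
grip_force: 0.0
```

>>> move_arm(increments="0 0 0 0 0 0 255;0 0 0 0 0 0 255;0 0 0 0 0 0 255;0 0 0 0 0 0 255;0 0 0 0 0 0 255;0 0 0 0 0 0 255;0 0 0 0 0 0 255;0 0 0 0 0 0 255")

```text
time: 6.52
position: [0.5629, 0.128, 0.0745]
tool_rot: [3.107, 0.463, -0.0]
ft_force: [-0.3, 0.3, -1.1]
grip_width: 0.298
grip_force: 20.0
```

The head is held, with an opening of 26 mm. Next: lift, carry and turn it partway.

>>> move_arm(increments="0 0 5 0 0 0 255;0 0 10 0 0 0 255;0 0 15 0 0 0 255;0 0 20 0 0 0 255;0 0 20 0 0 0 255;0 0 20 0 0 0 255;0 0 20 0 0 0 255;0 0 0 0 0 0 255")

```text
time: 7.18
position: [0.5654, 0.1291, 0.1898]
tool_rot: [3.107, 0.464, 0.012]
ft_force: [0.9, 1.2, -1.2]
grip_width: 0.295
grip_force: 20.0
```

>>> move_arm(increments="-5 -18 5 0 0 1 255;-8 -30 5 0 0 2 255;-8 -30 0 0 0 3 255;-8 -30 0 0 0 3 255;-8 -30 0 0 0 3 255;-8 -30 0 0 0 3 255;-8 -30 0 0 0 3 255;-8 -30 0 0 0 3 255")

```text
time: 7.85
position: [0.5009, -0.1012, 0.1942]
tool_rot: [2.969, 1.026, -0.001]
ft_force: [0.9, -0.4, -1.9]
grip_width: 0.294
grip_force: 20.0
```

>>> move_arm(increments="-8 -30 0 0 0 0 255;-6 -24 0 0 0 0 255;-4 -14 0 0 0 0 255;-2 -8 0 0 0 0 255;0 0 0 0 0 0 255;0 0 0 0 0 0 255;0 0 0 0 0 0 255;0 0 0 0 0 0 255")

```text
time: 8.52
position: [0.4824, -0.1741, 0.1946]
tool_rot: [-2.969, -1.026, -0.0]
ft_force: [0.3, -0.3, -2.0]
grip_width: 0.294
grip_force: 20.0
```

```bash
cat > st.py <<'E'
from h import *
s=ctrl.get_state();v=s["tool_rot"];M=R.from_rotvec(v).as_matrix()
print("t",s["time"],"pos",(s["position"]*1000).round(1),"yaw",np.degrees(np.arctan2(M[1,0],M[0,0])).round(2),"tilt",np.degrees(M[:2,2]).round(2),"F",s["ft_force"].round(2),"T",s["torque"].round(3),"g",round(s["grip_width"],3),"q",s["joint_positions"].round(2))
E
python3 st.py; python3 - <<'E'
from h import *
p=ctrl.get_image("side");save(p,"s2.png");w=cloud(p)
big=cv2.resize(p["frame"][170:270,260:380],(720,600),interpolation=3);cv2.imwrite("pics/s2c.png",big[:,:,::-1])
E
```

```text
t 8.5167 pos [ 482.4 -174.1  194.6] yaw 38.12 tilt [0.01 0.03] F [ 0.27 -0.25 -2.03] T [0.055 0.018 0.02 ] g 0.294 q [ 0.76  0.07 -0.48  1.81  0.03  1.27 -0.64]
```

View pics/s2c.png

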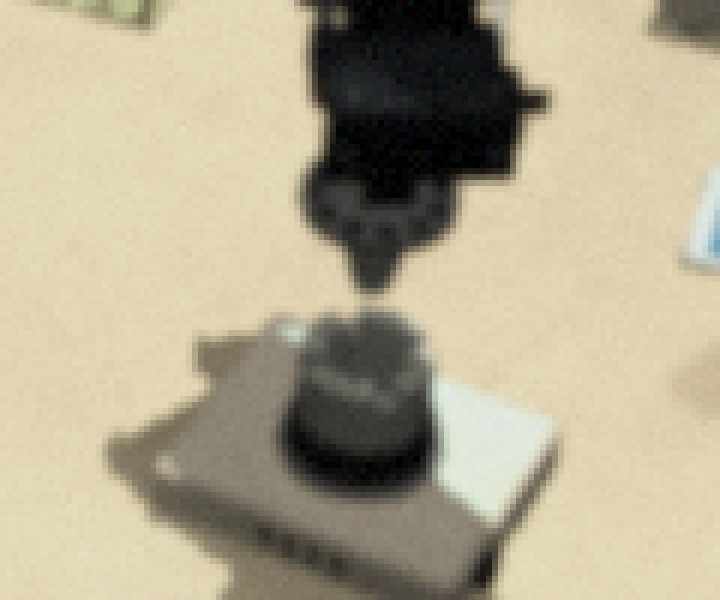

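The head hangs upright directly over the socket. I'll lower it.

>>> move_arm(increments="0 -1.2 -10 0 0 0 255;0 0 -10 0 0 0 255;0 0 -10 0 0 0 255;0 0 -10 0 0 0 255;0 0 -10 0 0 0 255;0 0 -8 0 0 0 255;0 0 -5 0 0 0 255;0 0 0 0 0 0 255")

```text
time: 9.23
position: [0.481, -0.1768, 0.13]
tool_rot: [-2.969, -1.021, 0.003]
ft_force: [-0.6, 0.4, -1.9]
grip_width: 0.297
grip_force: 20.0
```

>>> move_arm(increments="0 0 -3 0 0 0 255;0 0 -3 0 0 0 255;0 0 -2 0 0 0 255;0 0 -2 0 0 0 255;0 0 -1 0 0 0 255;0 0 0 0 0 0 255;0 0 0 0 0 0 255;0 0 0 0 0 0 255")

```text
time: 9.9
position: [0.482, -0.1772, 0.1208]
tool_rot: [2.971, 1.022, 0.0]
ft_force: [0.4, 0.3, -2.1]
grip_width: 0.295
grip_force: 20.0
```

```bash
python3 st.py
```

```text
t 9.9 pos [ 482.  -177.2  120.8] yaw 37.96 tilt [ 0.02 -0.01] F [ 0.38  0.25 -2.11] T [0.038 0.03  0.008] g 0.295 q [ 0.75  0.14 -0.48  1.9   0.07  1.12 -0.66]
```

>>> move_arm(increments="0 1.5 -1 0 0 0 255;0 0 -1 0 0 0 255;0 0 -1 0 0 0 255;0 0 -1 0 0 0 255;0 0 -1 0 0 0 255;0 0 0 0 0 0 255;0 0 0 0 0 0 255;0 0 0 0 0 0 255")

```text
time: 10.57
position: [0.4819, -0.1756, 0.1156]
tool_rot: [2.971, 1.022, -0.0]
ft_force: [0.0, -0.1, -1.6]
grip_width: 0.297
grip_force: 20.0
```

```bash
python3 st.py
```

```text
t 10.5667 pos [ 481.9 -175.6  115.6] yaw 37.96 tilt [-0. -0.] F [ 0.03 -0.11 -1.62] T [0.048 0.06  0.035] g 0.297 q [ 0.75  0.14 -0.48  1.91  0.07  1.11 -0.67]
```

>>> move_arm(increments="0 0 -1 0 0 0 255;0 0 -1 0 0 0 255;0 0 0 0 0 0 255;0 0 0 0 0 0 255;0 0 0 0 0 0 255;0 0 0 0 0 0 255;0 0 0 0 0 0 255;0 0 0 0 0 0 255")

```text
time: 11.23
position: [0.482, -0.1757, 0.1137]
tool_rot: [2.971, 1.022, 0.0]
ft_force: [-0.6, 0.6, 2.3]
grip_width: 0.303
grip_force: 20.0
```

```bash
python3 st.py
```

```text
t 11.2333 pos [ 482.  -175.7  113.7] yaw 37.96 tilt [ 0.01 -0.01] F [-0.6   0.6   2.35] T [ 0.012  0.236 -0.024] g 0.303 q [ 0.75  0.14 -0.48  1.91  0.07  1.11 -0.67]
```

Contact at about 4 N, resting on the teeth. Turning anticlockwise.

>>> move_arm(increments="0 0 0 0 0 1.5 255;0 0 0 0 0 1.5 255;0 0 0 0 0 1.5 255;0 0 0 0 0 1.5 255;0 0 0 0 0 1.5 255;0 0 0 0 0 1.5 255;0 0 0 0 0 0 255;0 0 0 0 0 0 255")

```text
time: 11.9
position: [0.4823, -0.1756, 0.1137]
tool_rot: [2.881, 1.25, 0.001]
ft_force: [0.3, -0.4, 1.1]
grip_width: 0.298
grip_force: 20.0
```

```bash
python3 st.py
```

```text
t 11.9 pos [ 482.3 -175.6  113.7] yaw 46.92 tilt [ 0.05 -0.01] F [ 0.26 -0.41  1.14] T [ 0.013 -0.05  -0.052] g 0.298 q [ 0.76  0.15 -0.49  1.91  0.08  1.11 -0.52]
```

>>> move_arm(increments="0 0 0 0 0 1 255;0 0 0 0 0 1 255;0 0 0 0 0 1 255;0 0 0 0 0 1 255;0 0 0 0 0 0 255;0 0 0 0 0 0 255;0 0 0 0 0 0 255;0 0 0 0 0 0 255")

```text
time: 12.57
position: [0.4818, -0.1757, 0.1134]
tool_rot: [-2.836, -1.351, 0.0]
ft_force: [-0.5, 0.8, -1.2]
grip_width: 0.296
grip_force: 20.0
```

```bash
python3 st.py
```

```text
t 12.5667 pos [ 481.8 -175.7  113.4] yaw 50.95 tilt [-0.01  0.  ] F [-0.54  0.75 -1.19] T [-0.008 -0.024 -0.018] g 0.296 q [ 0.76  0.15 -0.5   1.91  0.08  1.11 -0.45]
```

The force has eased off, so the lugs are in the slots. Now I'll press down gently.

>>> move_arm(increments="0 0 -1 0 0 0 255;0 0 -1 0 0 0 255;0 0 -1 0 0 0 255;0 0 -1 0 0 0 255;0 0 0 0 0 0 255;0 0 0 0 0 0 255;0 0 0 0 0 0 255;0 0 0 0 0 0 255")

```text
time: 13.23
position: [0.4819, -0.1757, 0.1096]
tool_rot: [2.836, 1.351, 0.0]
ft_force: [0.5, 0.9, -1.5]
grip_width: 0.295
grip_force: 20.0
```

```bash
python3 st.py
```

```text
t 13.2333 pos [ 481.9 -175.7  109.6] yaw 50.95 tilt [ 0.01 -0.01] F [ 0.55  0.87 -1.55] T [-0.02  -0.114  0.052] g 0.295 q [ 0.76  0.15 -0.5   1.91  0.08  1.1  -0.45]
```

>>> move_arm(increments="0 0 -1 0 0 0 255;0 0 -1 0 0 0 255;0 0 -0.5 0 0 0 255;0 0 0 0 0 0 255;0 0 0 0 0 0 255;0 0 0 0 0 0 255;0 0 0 0 0 0 255;0 0 0 0 0 0 255")

```text
time: 13.9
position: [0.4821, -0.1757, 0.1073]
tool_rot: [2.836, 1.351, 0.001]
ft_force: [0.9, 0.5, 0.7]
grip_width: 0.301
grip_force: 20.0
```

```bash
python3 st.py
```

```text
t 13.9 pos [ 482.1 -175.7  107.3] yaw 50.96 tilt [ 0.03 -0.02] F [0.93 0.47 0.66] T [-0.011 -0.01   0.014] g 0.301 q [ 0.76  0.15 -0.5   1.91  0.08  1.09 -0.45]
```

It's home, with about 2.5 N of press. I'll press slightly more, hold, then rock +15°.

>>> move_arm(increments="0 0 -0.7 0 0 0 255;0 0 0 0 0 0 255;0 0 0 0 0 0 255;0 0 0 0 0 0 255;0 0 0 0 0 0 255;0 0 0 0 0 0 255;0 0 0 0 0 0 255;0 0 0 0 0 0 255")

```text
time: 14.57
position: [0.4821, -0.1757, 0.1065]
tool_rot: [2.836, 1.351, 0.001]
ft_force: [0.3, 0.0, 1.7]
grip_width: 0.296
grip_force: 20.0
```

>>> move_arm(increments="0 0 0 0 0 2 255;0 0 0 0 0 2 255;0 0 0 0 0 2 255;0 0 0 0 0 2 255;0 0 0 0 0 2 255;0 0 0 0 0 2 255;0 0 0 0 0 2 255;0 0 0 0 0 1 255")

```text
time: 15.23
position: [0.4826, -0.176, 0.1067]
tool_rot: [2.634, 1.71, 0.002]
ft_force: [2.1, -1.3, 2.5]
grip_width: 0.298
grip_force: 20.0
```

>>> move_arm(increments="0 0 0 0 0 0 255;0 0 0 0 0 0 255;0 0 0 0 0 0 255;0 0 0 0 0 0 255;0 0 0 0 0 0 255;0 0 0 0 0 0 255;0 0 0 0 0 0 255;0 0 0 0 0 0 255")

```text
time: 15.9
position: [0.4825, -0.176, 0.1067]
tool_rot: [2.634, 1.709, 0.001]
ft_force: [3.4, -2.2, 2.1]
grip_width: 0.3
grip_force: 20.0
```

```bash
python3 st.py
```

```text
t 15.9 pos [ 482.5 -176.   106.7] yaw 65.95 tilt [ 0.08 -0.04] F [ 3.35 -2.2   2.08] T [-0.627 -1.101 -0.153] g 0.3 q [ 0.78  0.16 -0.52  1.91  0.09  1.09 -0.19]
```

The torque of -0.15 N·m fits the socket turned by about 9–10°. Now clockwise.

>>> move_arm(increments="0 0 0 0 0 -2 255;0 0 0 0 0 -2 255;0 0 0 0 0 -2 255;0 0 0 0 0 -2 255;0 0 0 0 0 -2 255;0 0 0 0 0 -2 255;0 0 0 0 0 -2 255;0 0 0 0 0 -2 255")

```text
time: 16.57
position: [0.4814, -0.1753, 0.1062]
tool_rot: [-2.848, -1.325, 0.001]
ft_force: [1.8, -1.6, 3.1]
grip_width: 0.299
grip_force: 20.0
```

>>> move_arm(increments="0 0 0 0 0 -2 255;0 0 0 0 0 -2 255;0 0 0 0 0 -2 255;0 0 0 0 0 -2 255;0 0 0 0 0 -2 255;0 0 0 0 0 -2 255;0 0 0 0 0 -2 255;0 0 0 0 0 0 255")

```text
time: 17.23
position: [0.4815, -0.1758, 0.1063]
tool_rot: [2.988, 0.97, -0.002]
ft_force: [1.5, -2.5, 1.8]
grip_width: 0.299
grip_force: 20.0
```

>>> move_arm(increments="0 0 0 0 0 0 255;0 0 0 0 0 0 255;0 0 0 0 0 0 255;0 0 0 0 0 0 255;0 0 0 0 0 0 255;0 0 0 0 0 0 255;0 0 0 0 0 0 255;0 0 0 0 0 0 255")

```text
time: 17.9
position: [0.4815, -0.1758, 0.1063]
tool_rot: [-2.988, -0.97, 0.001]
ft_force: [1.2, -2.3, 2.8]
grip_width: 0.299
grip_force: 20.0
```

```bash
python3 st.py
```

```text
t 17.9 pos [ 481.5 -175.8  106.3] yaw 35.96 tilt [-0.04 -0.01] F [ 1.24 -2.27  2.83] T [-0.709 -0.087  0.225] g 0.299 q [ 0.74  0.15 -0.48  1.92  0.08  1.09 -0.71]
```

Torque of +0.22 N·m, so the socket turned about 11° clockwise. Now back to the middle, and release.

>>> move_arm(increments="0 0 0 0 0 2 255;0 0 0 0 0 2 255;0 0 0 0 0 2 255;0 0 0 0 0 2 255;0 0 0 0 0 2 255;0 0 0 0 0 2 255;0 0 0 0 0 2 255;0 0 0 0 0 0.5 255")

```text
time: 18.57
position: [0.4816, -0.1755, 0.1062]
tool_rot: [-2.841, -1.34, 0.001]
ft_force: [0.2, -1.8, 2.8]
grip_width: 0.297
grip_force: 20.0
```

>>> move_arm(increments="0 0 0.5 0 0 0 255;0 0 0.5 0 0 0 255;0 0 0.5 0 0 0 255;0 0 0 0 0 0 255;0 0 0 0 0 0 255;0 0 0 0 0 0 255;0 0 0 0 0 0 255;0 0 0 0 0 0 255", grip_force=5)

```text
time: 19.23
position: [0.4816, -0.1753, 0.1076]
tool_rot: [-2.841, -1.339, 0.001]
ft_force: [-0.2, -0.9, 0.4]
grip_width: 0.3
grip_force: 5.0
```

```bash
python3 st.py
```

```text
t 19.2333 pos [ 481.6 -175.3  107.6] yaw 50.47 tilt [-0.04  0.03] F [-0.22 -0.92  0.4 ] T [-0.117  0.027 -0.032] g 0.3 q [ 0.76  0.15 -0.5   1.91  0.08  1.1  -0.46]
```

>>> move_arm(increments="0 0 0 0 0 0 160;0 0 0 0 0 0 140;0 0 0 0 0 0 100;0 0 0 0 0 0 60;0 0 0 0 0 0 0;0 0 0 0 0 0 0;0 0 0 0 0 0 0;0 0 0 0 0 0 0")

```text
time: 19.9
position: [0.4819, -0.1756, 0.1079]
tool_rot: [2.842, 1.339, 0.0]
ft_force: [-0.1, -0.3, 0.7]
grip_width: 0.82
grip_force: 0.0
```

>>> move_arm(increments="0 0 0 0 0 0 0;0 0 0 0 0 0 0;0 0 5 0 0 0 0;0 0 10 0 0 0 0;0 0 15 0 0 0 0;0 0 20 0 0 0 0;0 0 25 0 0 0 0;0 0 25 0 0 0 0")

```text
time: 20.57
position: [0.4818, -0.1755, 0.2097]
tool_rot: [2.842, 1.339, 0.0]
ft_force: [-0.6, -0.4, 0.4]
grip_width: 0.999
grip_force: 0.0
```

>>> move_arm(increments="-20 -20 10 0 0 0 0;-10 -20 0 0 0 0 0;0 0 0 0 0 0 0;0 0 0 0 0 0 0;0 0 0 0 0 0 0;0 0 0 0 0 0 0;0 0 0 0 0 0 0;0 0 0 0 0 0 0")

```text
time: 21.23
position: [0.4522, -0.2148, 0.2178]
tool_rot: [-2.841, -1.341, 0.0]
ft_force: [-0.3, -0.1, 0.4]
grip_width: 1.002
grip_force: 0.0
```

```bash
python3 st.py; python3 - <<'E'
from h import *
p=ctrl.get_image("wrist");save(p,"w9.png");w=cloud(p).reshape(-1,3)
near=np.hypot(w[:,0]-.4826,w[:,1]+.1752)<.05
for a,b in((.095,.108),(.13,.155)):
    q=w[near&(w[:,2]>a)&(w[:,2]<b)]
    if len(q)>9: x=q[:,:2].astype(np.float32)*1000;print(len(q),np.median(q[:,2]),cv2.minAreaRect(x),cv2.minEnclosingCircle(x), np.linalg.lstsq(np.c_[q[:,:2]-q[:,:2].mean(0),np.ones(len(q))],q[:,2],rcond=None)[0].round(3))
E
```

```text
t 21.2333 pos [ 452.2 -214.8  217.8] yaw 50.55 tilt [-0.01  0.02] F [-0.29 -0.12  0.39] T [0.01  0.017 0.034] g 1.002 q [ 0.84  0.03 -0.45  1.81  0.01  1.31 -0.31]
3366 0.09960593296595802 ((481.4894104003906, -174.669189453125), (67.00286865234375, 66.90060424804688), 50.64081573486328) ((481.4788818359375, -174.6474609375), 33.92869567871094) [-0.002 -0.002  0.1  ]
1149 0.1413077595582183 ((481.89068603515625, -174.71380615234375), (26.088953018188477, 25.49077796936035), 50.23488998413086) ((482.1774597167969, -174.46646118164062), 16.698143005371094) [-0.016 -0.004  0.141]
```

View pics/w9.png

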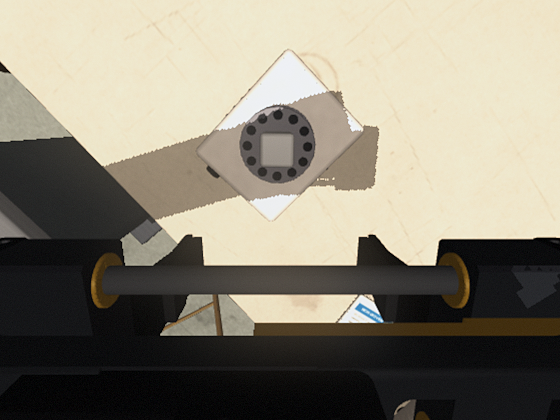

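The head stands upright in the socket at (277,145), gripper clear. Its top is at 141 mm, so the grip centre is about 30 mm above the rim, and its tilt is near zero. Handing in.

```bash
python3 -c "
from bench import ctrl
print(ctrl.close_job())"
```

```text
the job is handed in; nothing more can be done
None
```

I seated the head home in the smaller agitator's socket, rocked it about ten degrees each way (judged from wrist torque), released it and handed the job in; no verdict came back.

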